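# Buff the library discs on the crank carousel and stop it at the unloading mark

### The job

Take the upright black crank grip of the disc-buffing carousel and crank counter-clockwise (seen from above) until the dark platter itself turns at 20 rpm; keep the platter between 17 and 23 rpm without a break for six seconds, and never let it exceed 28 rpm. Then bring it to rest with the red mark on the platter inside the green zone of the white base, and let go of the crank. Drive the platter only with the crank, never by touching the platter or discs, and leave everything else on the table where it is.

Things in the scene. Friction and masses are not known exactly. Their poses are not given: they have to be found in the camera images.
- machine: fixed disc-buffing carousel: round white base 400 mm across, 64 mm high, origin at the centre of its underside, z up. Its x axis points from the turning axis to the green zone (56 mm along the rim, 24 mm wide, on the base's top, 186 mm from the axis). On its +y side a grey post with an aluminium buffing arm and cage, up to 130 mm high, spans 250 to 70 mm from the axis; the crank passes above it.
- axis (a point): point on the vertical turning axis of platter and crank, 80 mm above the table
- gate (a point): point 165 mm from the axis, 80 mm above the table, in the direction of the middle of the green zone: the red mark's outer end (point mark) must stop within 25 mm of it (0.15 rad either way)
- mark (a point): outer end of the red mark on the platter, 165 mm from the axis, turning with it. The platter is a dark steel disc 340 mm across, 12 mm thick, top 80 mm above the table, with four silver 120 mm discs with coloured centres fixed on it; the red bar, 22 mm wide, lies between two of them and runs from 168 inward to 122 mm from the axis. Touch neither platter nor discs.
- platter (a joint): platter angle, rad, relative to the base, counter-clockwise from above positive, counting on over turns, no stops; at 0 and whole turns (2 pi) the red mark is at the middle of the green zone. 20 rpm is 2.09 rad/s. Inertia nominally 0.073 kg m2 (varies by 30 percent). Drag: bearing 0.006 N m plus 0.006 N m per rad/s, and the rubbing of the felt shoe.
- crank (a joint): crank angle relative to the platter, rad, counter-clockwise from above positive, no stops. Coaxial; drives the platter only through a slipping fluid clutch: torque = 0.06 N m per rad/s of crank speed over platter speed (this joint's speed). The platter lags by about 1.1 s. To keep 2.09 rad/s of platter the crank runs at about 3.0 rad/s (seen from the base), 2.6 to 3.6 as the drag varies.
- grip (a point): the black crank grip: upright round sleeve, 30 mm across, 56 mm high, spinning freely on its pin, so the gripper need not turn with it; 58 mm from the axis. The point is on the sleeve's centre line, 30 mm above its foot, 26 mm below its top, 181 mm above the table; the grey crank arm (24 mm wide) is right under the sleeve.
- book_blue: blue book, 150 x 210 x 26 mm, lying on the table, left of the machine; origin at the centre of its underside. Leave alone.
- cleaner: blue bottle, 60 mm in diameter, 150 mm high, standing right of the machine; origin at its foot. Leave alone.
- disc_case: black disc case with yellow top, 125 x 140 x 46 mm, right of the machine; origin at the centre of its underside. Leave alone.
- shoe: blue felt-soled buffing shoe, 44 x 60 x 24 mm, loose in the aluminium cage under the buffing arm, resting by its own weight on the platter 105 mm from the axis; origin at the centre of its sole. Nominally 60 g with friction 0.6, so its rubbing brakes the platter with a dry drag of about 0.037 N m; weight and friction vary, the drag from 0.015 to 0.07 N m. Leave it in its cage.

How it is judged:
By the outcome, as a careful person would: the job done as asked, in the order asked, and still so for the second after the job is handed in, with the robot touching nothing.
It also fails if it takes over 64 s, if anything falls off the work surface, if the arm or the gripper's body presses on something with over 40 N, if the wrist force passes 120 N, or if a joint passes its speed limit or range.

### The arm

A 7-joint arm with a two-finger parallel gripper is mounted at the origin on the work surface. World frame = base frame: x ahead of the robot, y to its left, z up, the work surface at z = 0. Lengths are in mm, angles in degrees, forces in N, time in s.
With the tool pointing down it reaches from about 400 to 850 mm from the base axis. Payload 4.5 kg.
Tool frame: the origin (TCP) lies midway between the tips of the shut fingers; the grasp point (between the pads) lies 19 mm behind it (robot.grasp_offset is the distance from the TCP to the grasp point, in mm); z points along the fingers, y is the line along which they close (so a half turn about z gives the same grasp; the last joint's range is limited). The gripper opens to 85 mm and grips with 20 to 120 N. Pads are 22 mm wide; open, the fingers measure 114 mm over their backs; the gripper's body (76 mm by 85 mm) begins 54 mm behind the grasp point. The pads swing forward as they close: fully open they stand 13 mm farther back than shut.
Start: joints at [79.171, 39.483, -11.15, 89.685, 9.013, 51.709, -12.324], TCP at [138.129, -609.569, 231.317] pointing down, gripper open.
Joint ranges: [-172.22, 172.22], [-26.19, 119.32], [-84.43, 86.54], [7.71, 146.69], [-57.33, 237.33], [2.42, 119.75], [-152.13, 152.13]. Speed limits (degrees/s): [147.25, 147.25, 180, 180, 180, 180, 180].

### API

Orientations are given as [roll, pitch, yaw] about the fixed x, y, z axes, in that order (R = Rz(yaw) Ry(pitch) Rx(roll)).
In Python, from rig import robot, cams, workorder gives the robot as it stands.
- The arm moves only by the shell command python3 -m jog 'ROWS' [OPENING] [FORCE]. ROWS is a JSON object of lists of equal length, an entry for each row: "linear": the shift along the tool's x, y, z normalised to -1 to 1, where 1 is 0.6 m, a list of three; "twist": the turn, a rotation vector about the tool's x, y, z normalised to -1 to 1, where 1 is pi rad, a list of three. A call has 1 to 8 rows; each row is the pose to reach, as a shift and turn from the pose commanded when the call began, along the tool's axes at that moment, turning the shorter way round; what a row does not reach only later rows make up. A row lasts 1/8 s, in which the tool goes at most 62.5 mm and 10.7 degrees, less where a joint would pass 70% of its speed; a pose out of reach is approached as far as the arm can. A call with a number of a shift or a turn outside -1 to 1 is refused whole. A call with a gripper value outside its range is refused whole. OPENING is the opening, from 0 (shut) to 1 (fully open), set as the call begins (- or left out, the last holds). The fingers move at their own pace and stop on an object; FORCE is the grip in N (left out, the last holds). Time passes only in rows, so rows that repeat a pose let the fingers close. It gives the time, the measured TCP pose, the force, the opening and the grip force at its end, in the units of the state.
- robot.read_state(): the state, without advancing time (a new reading comes with each control period).
- cams.capture(name): name is "scene" or "top"; returns the picture (384x512x3 uint8, red, green, blue); there is no depth.
- cams.calibration(name): a dict with "intrinsics" (3x3 intrinsics, pixels), "camera_from_world" (4x4, takes a point from world to camera coordinates). Camera axes: x right, y down, z forward; pixel columns grow to the right and rows downward; lengths in mm; the calibration is good to about 2 mm. A picture is of the moment at which its call begins. calibration takes no time and is no camera call.
- workorder.hand_in(): hands the job in; it is judged then, once.
The state is a dict: "time": time; "q": joint angles; "joint_vel": joint speeds; "joint_torque": joint torques, N m; "position": TCP position; "tool_rot": TCP orientation; "wrist_force": force on the tool from outside, world axes, zero at the start; "ft_torque": the same for the moment, N m; "width": opening from 0.0 (shut) to 1.0 (fully open); "grasp_force": force on a finger pad.
Only numpy, scipy, OpenCV 4.12 (cv2) and the standard library are available. Lean on these libraries where they do the work, as an engineer would, in place of code of your own. Each camera call takes 0.05 s, during which the arm holds its last target. There are 200 camera calls.

## Working session

There is one attempt and no reset: what is moved stays moved. The work goes in short steps, Python scripts to look and compute and a shell command to move; the robot and the scene stay as the last step left them, time stands still between calls to the robot, and variables do not carry over. Pictures are saved under pics/ and viewed, at most 10 in all, crops included, and the job is handed in when it is done.

```bash
mkdir -p pics; ls; python3 - <<'E'
from rig import robot,cams
import cv2,numpy as np
s=robot.read_state();print(s['time'],s['position'],s['tool_rot'],s['width'])
for n in('scene','top'):
    im=cams.capture(n);cv2.imwrite(f'pics/{n}0.png',im[...,::-1]);c=cams.calibration(n);print(n,c)
E
```

```text
pics
0.0 [ 137.91774793 -608.88578337  230.45173614] [-1.79890087e+02  7.81148282e-03  1.27726162e+01] 0.9999198125647091
scene {'intrinsics': array([[434.26415252,   0.        , 257.32207624],
       [  0.        , 434.26415252, 193.31581026],
       [  0.        ,   0.        ,   1.        ]]), 'camera_from_world': array([[ 6.79540099e-01,  7.33384631e-01,  1.92934294e-02,
        -4.06818818e+02],
       [ 5.62916469e-01, -5.04361884e-01, -6.54785567e-01,
        -2.34914275e+02],
       [-4.70478801e-01,  4.55813638e-01, -7.55568412e-01,
         1.94971231e+03],
       [ 0.00000000e+00,  0.00000000e+00,  0.00000000e+00,
         1.00000000e+00]])}
top {'intrinsics': array([[416.78822068,   0.        , 263.3569926 ],
       [  0.        , 416.78822068, 196.29549183],
       [  0.        ,   0.        ,   1.        ]]), 'camera_from_world': array([[ 2.01687633e-02, -9.99756502e-01,  8.95303265e-03,
        -3.67750887e+00],
       [-9.80960930e-01, -2.15180278e-02, -1.93009400e-01,
         5.90538935e+02],
       [ 1.93155054e-01, -4.88981433e-03, -9.81156060e-01,
         1.31054087e+03],
       [ 0.00000000e+00,  0.00000000e+00,  0.00000000e+00,
         1.00000000e+00]])}
```

View pics/scene0.png

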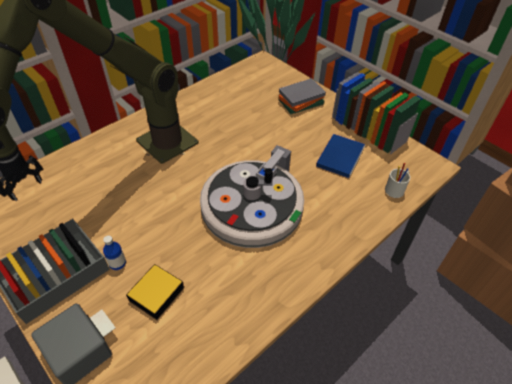

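View pics/top0.png

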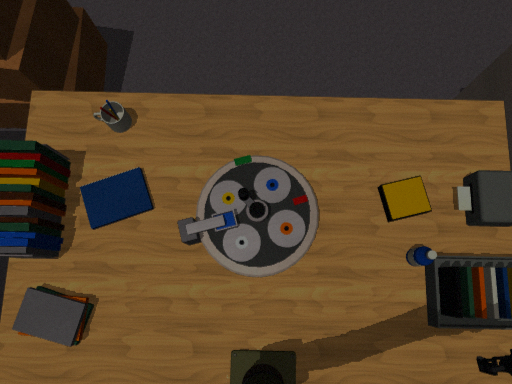

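The top view shows the axis near (257,210), the green zone at (243,160), the red mark at (300,201), the black grip near (243,194) and the post on the left at (190,230). The scene view agrees. Next I'll measure them.

```bash
cat > h.py <<'E'
from rig import robot,cams
import cv2,numpy as np
C={n:cams.calibration(n) for n in('scene','top')}
def ray(n,uv,z):
    c=C[n];M=c['camera_from_world'];R=M[:3,:3];o=-R.T@M[:3,3]
    d=R.T@np.linalg.inv(c['intrinsics'])@np.r_[uv,1.]
    return (o+d*(z-o[2])/d[2])
def proj(n,p):
    c=C[n];M=c['camera_from_world'];x=c['intrinsics']@(M[:3,:3]@np.array(p)+M[:3,3]);return x[:2]/x[2]
def mask(im,col):
    h,s,v=cv2.split(cv2.cvtColor(im,cv2.COLOR_RGB2HSV))
    if col=='red': return ((h<6)|(h>174))&(s>170)&(v>90)
    if col=='green': return (h>45)&(h<80)&(s>130)&(v>60)
    if col=='black': return (v<32)
    if col=='white': return (s<50)&(v>95)
def blobs(n,im,col,c,r,amin=8):
    m=mask(im,col).astype(np.uint8)
    w=cv2.circle(np.zeros_like(m),tuple(int(round(x)) for x in c),r,1,-1)
    k,l,st,ce=cv2.connectedComponentsWithStats(m*w)
    return sorted([(int(st[i,4]),ce[i].round(2).tolist()) for i in range(1,k) if st[i,4]>=amin],reverse=True)
E
python3 - <<'E'
from h import *
for n,c,r in(('top',(257,212),66),('scene',(252,200),60)):
    im=cams.capture(n)
    for col,z in(('red',80),('green',64),('black',207)):
        print(n,col,[(a,p,ray(n,p,z).round(1).tolist()) for a,p in blobs(n,im,col,c,r)])
im=cams.capture('top')
cv2.imwrite('pics/t1.png',cv2.resize(im[140:285,180:335,::-1],None,fx=5,fy=4,interpolation=cv2.INTER_CUBIC)[:600,:800])
E
```

```text
top red [(79, [299.66, 199.49], [578.1, -108.4, 80.0])]
top green [(107, [242.36, 159.75], [711.4, 81.0, 64.0])]
top black [(417, [245.27, 182.64], [600.7, 63.4, 207.0]), (190, [256.72, 209.43], [521.8, 27.9, 207.0]), (85, [295.42, 188.31], [587.0, -84.0, 207.0]), (56, [268.64, 210.2], [520.3, -6.6, 207.0]), (49, [299.33, 207.37], [530.6, -95.6, 207.0]), (35, [261.17, 165.17], [654.8, 17.9, 207.0]), (24, [237.5, 218.75], [493.4, 82.7, 207.0]), (23, [224.3, 177.0], [616.4, 125.5, 207.0]), (23, [198.04, 237.26], [437.7, 193.7, 207.0]), (15, [306.67, 216.53], [504.2, -117.0, 207.0]), (13, [289.77, 199.46], [553.4, -67.7, 207.0]), (13, [279.08, 249.0], [409.1, -38.3, 207.0]), (12, [302.33, 213.83], [511.8, -104.4, 207.0]), (11, [271.82, 184.18], [597.8, -14.6, 207.0]), (10, [286.0, 227.8], [470.2, -57.5, 207.0]), (9, [241.0, 242.0], [426.7, 70.6, 207.0]), (9, [227.89, 197.67], [554.7, 112.7, 207.0]), (8, [294.0, 247.88], [413.2, -80.8, 207.0])]
scene red [(63, [232.11, 219.25], [579.5, -108.4, 80.0])]
scene green [(52, [294.73, 215.65], [711.7, 81.9, 64.0])]
scene black [(90, [251.96, 181.7], [576.6, -10.5, 207.0]), (88, [268.0, 175.47], [592.4, 52.0, 207.0])]
```

View pics/t1.png

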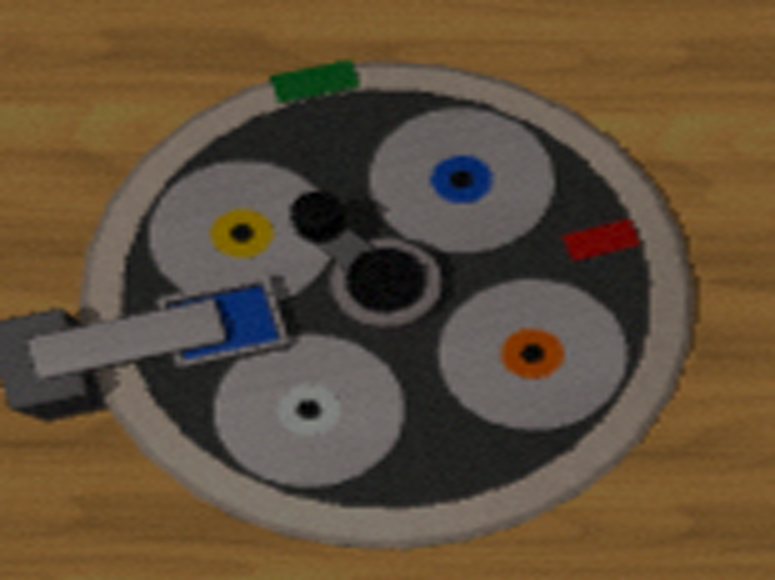

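The crop confirms it: grip top at (243.8,194), disc centres around (257.2,213.3), green at (242.4,159.8), red at (299.7,199.5).

```bash
python3 - <<'E'
from h import *
px=lambda a,b:(180+(a+.5)/5-.5,140+(b+.5)/4-.5)
d=np.array([ray('top',px(*p),81) for p in((242,233),(461,179),(532,353),(308,408))])
A=d.mean(0);print('axis discs',A,np.linalg.norm(d-A,axis=1))
im=cams.capture('top')
h,s,v=cv2.split(cv2.cvtColor(im,cv2.COLOR_RGB2HSV))
# wood is saturated; base outline = non-wood contour
m=((s<70)&(v>70)).astype(np.uint8); w=cv2.circle(np.zeros_like(m),(257,214),66,1,-1)
cs,_=cv2.findContours(m*w,cv2.RETR_EXTERNAL,cv2.CHAIN_APPROX_NONE);c=max(cs,key=len)[:,0].astype(float)
P=np.array([ray('top',p,64)[:2] for p in c]);
for it in range(15):
    a=np.linalg.lstsq(np.c_[2*P,np.ones(len(P))],(P**2).sum(1),rcond=None)[0];r=np.sqrt(a[2]+a[0]**2+a[1]**2)
    e=np.abs(np.linalg.norm(P-a[:2],axis=1)-r);k=e<max(4,2*np.median(e));P=P[k]
print('axis circle',a[:2],r,len(P))
g=ray('top',(242.36,159.75),64);r_=ray('top',(299.66,199.49),80);G=ray('top',px(319,216),207)
for n,q in(('green',g),('red',r_),('grip',G)):
    for X in(A[:2],a[:2]):
        f=q[:2]-X;print(n,q.round(1),np.hypot(*f),np.degrees(np.arctan2(f[1],f[0])))
# scene grip
ims=cams.capture('scene')
cv2.imwrite('pics/s1.png',cv2.resize(ims[140:250,190:315,::-1],None,fx=5,fy=5,interpolation=cv2.INTER_CUBIC))
print(proj('scene',[*G[:2],207]),proj('scene',[*G[:2],151]),proj('scene',[*A[:2],80]))
E
```

```text
axis discs [531.9413249   28.88536522  81.        ] [104.50135705 104.85836556 105.05652455 104.52130276]
axis circle [530.47962778  29.46804222] 185.3600763173121 602
green [711.4  81.   64. ] 186.8876086937751 16.199934557851225
green [711.4  81.   64. ] 188.13119357780076 15.905327643023448
red [ 578.1 -108.4   80. ] 144.86178518492045 -71.40469607489219
red [ 578.1 -108.4   80. ] 145.88508367422946 -70.93355914644417
grip [567.7  67.9 207. ] 52.946876238280986 47.47304117067533
grip [567.7  67.9 207. ] 53.52570086708363 45.898164203926044
[266.46128846 169.5775894 ] [265.92617966 180.16110586] [251.3776185  192.67781496]
```

View pics/s1.png

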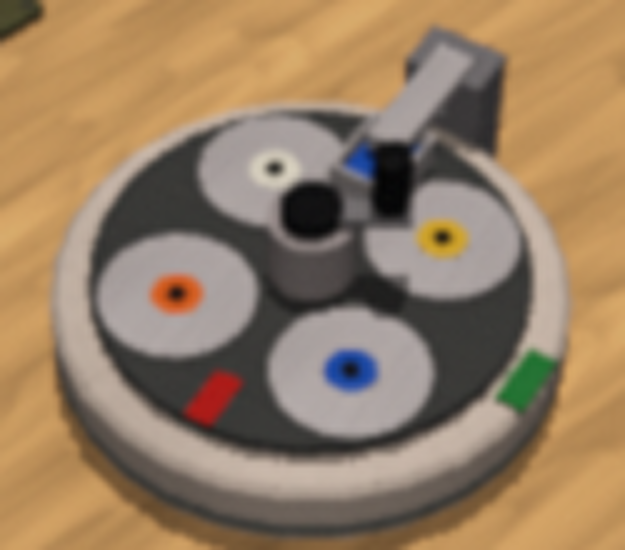

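Four disc centres give 105 mm radius, so the axis is good at (532, 29). In the scene view the grip top is at (268.8,170.4). I'll triangulate the grip and the hub and set up the helpers.

```bash
python3 - <<'E'
from h import *
from scipy.optimize import least_squares
A=np.array([531.9,28.9])
px=lambda a,b:(180+(a+.5)/5-.5,140+(b+.5)/4-.5)
ps=lambda a,b:(190+(a+.5)/5-.5,140+(b+.5)/5-.5)
for n,t,s in(('grip top',px(319,216),ps(394,152)),('hub top',px(386,279),ps(311,208))):
    r=least_squares(lambda p:np.r_[proj('top',p)-t,proj('scene',p)-s],[540,40,150]);f=r.x[:2]-A
    print(n,r.x.round(1),'res',r.fun.round(1),np.hypot(*f),np.degrees(np.arctan2(f[1],f[0])))
for nm,p in dict(y=(242,233),b=(461,179),o=(532,353),w=(308,408)).items():
    f=ray('top',px(*p),81)[:2]-A;print(nm,np.degrees(np.arctan2(f[1],f[0])))
E
cat > look.py <<'E'
# usage: look.py cam... : prints time, platter angle (deg, -180..180, 0=gate) from each coloured centre seen
import sys
from h import *
A=np.array([531.9,28.9]);G0=16.2
OFF=dict(red=0,blue=45,orange=-45,yellow=135)
HS=dict(red=(145,80),blue=(105,81),orange=(105,81),yellow=(105,81))
for n in sys.argv[1:]:
    t=robot.read_state()['time'];im=cams.capture(n)
    h,s,v=[x.astype(int) for x in cv2.split(cv2.cvtColor(im,cv2.COLOR_RGB2HSV))]
    M=dict(red=((h<5)|(h>174))&(s>170)&(v>70),orange=(h>=6)&(h<15)&(s>180)&(v>110),yellow=(h>=20)&(h<32)&(s>170)&(v>100),blue=(h>100)&(h<125)&(s>140)&(v>80))
    out={}
    for c,m in M.items():
        R,z=HS[c];best=None
        k,l,st,ce=cv2.connectedComponentsWithStats(m.astype(np.uint8))
        for i in range(1,k):
            f=ray(n,ce[i],z)[:2]-A;r=np.hypot(*f)
            if st[i,4]>=12 and abs(r-R)<10:
                a=np.degrees(np.arctan2(f[1],f[0]))-G0
                if c=='blue' and abs((a-90+180)%360-180)<28: continue  # the shoe
                if best is None or st[i,4]>best[0]: best=(st[i,4],a)
        if best: out[c]=round(float((best[1]-OFF[c]+180)%360-180),1)
    print(n,round(t,3),out)
E
python3 look.py top scene
```

```text
grip top [570.   70.1 204. ] res [-0.7 -0.6 -1.1  0.2] 56.1239475564344 47.29619241052535
hub top [532.5  28.7 145. ] res [-0.1 -0.1 -0.2  0. ] 0.606320116547006 -14.412035967785705
y 63.7090877272821
b -26.387359010608552
o -116.42859287824383
w 153.30233032981485
top 0.35 {'red': -87.6, 'orange': -87.8, 'yellow': -87.5, 'blue': -87.5}
scene 0.4 {'red': -87.1, 'orange': -86.7, 'yellow': -88.8, 'blue': -86.8}
```

```bash
python3 -m jog '{"linear":[[0.955,-0.948,0],[0.955,-0.948,0],[0.955,-0.948,0],[0.955,-0.948,0],[0.955,-0.948,0],[0.955,-0.948,0],[0.955,-0.948,0],[0.955,-0.948,0]],"twist":[[0,0,0],[0,0,0],[0,0,0],[0,0,0],[0,0,0],[0,0,0],[0,0,0],[0,0,0]]}' 1 40
```

```text
time: 1.45
position: [407.6, -186.0, 231.6]
tool_rot: [180.0, -0.1, 12.8]
wrist_force: [0.4, -0.1, 0.5]
width: 1.0
grasp_force: 0.0
```

```bash
python3 -m jog '{"linear":[[0.362,-0.359,0],[0.362,-0.359,0],[0.362,-0.359,0],[0.362,-0.359,0],[0.362,-0.359,0],[0.362,-0.359,0],[0.362,-0.359,0],[0.362,-0.359,0]],"twist":[[0,0,0],[0,0,0],[0,0,0],[0,0,0],[0,0,0],[0,0,0],[0,0,0],[0,0,0]]}'; python3 - <<'E'
from h import *
print(robot.read_state()['q'].round(1))
im=cams.capture('scene');cv2.imwrite('pics/s2.png',cv2.resize(im[100:250,180:320,::-1],None,fx=4,fy=4,interpolation=cv2.INTER_CUBIC))
E
```

```text
time: 2.45
position: [570.0, 68.4, 231.3]
tool_rot: [179.9, 0.1, 12.6]
wrist_force: [0.6, 0.2, 0.1]
width: 1.001
grasp_force: 0.0
[ -7.9  35.4  -6.   98.8   4.9  46.  -93.6]
```

View pics/s2.png

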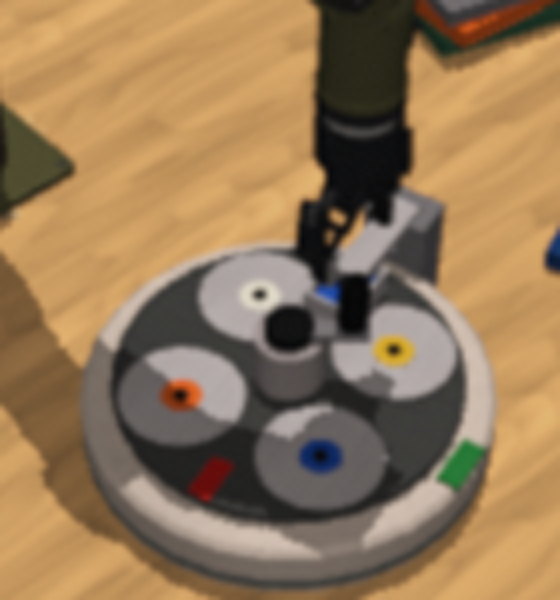

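The open fingers (crop 310–385, 200–290) stand above the grip sleeve at crop (355,300), lined up. I'll descend with a small correction and close.

```bash
python3 -m jog '{"linear":[[0.003,-0.005,0],[0.003,-0.005,0.03],[0.003,-0.005,0.06],[0.003,-0.005,0.09],[0.003,-0.005,0.112],[0.003,-0.005,0.112]],"twist":[[0,0,0],[0,0,0],[0,0,0],[0,0,0],[0,0,0],[0,0,0]]}' 1 40
python3 -m jog '{"linear":[[0,0,0],[0,0,0],[0,0,0],[0,0,0],[0,0,0],[0,0,0]],"twist":[[0,0,0],[0,0,0],[0,0,0],[0,0,0],[0,0,0],[0,0,0]]}' 0 40
python3 look.py scene top; python3 -c "
from rig import robot
print(robot.read_state()['position'])"
```

```text
time: 3.25
position: [571.1, 73.6, 163.3]
tool_rot: [-180.0, 0.1, 12.8]
wrist_force: [-0.1, 0.1, 0.4]
width: 1.0
grasp_force: 0.0
time: 4.0
position: [572.0, 73.6, 164.6]
tool_rot: [180.0, -0.0, 12.8]
wrist_force: [-0.3, -1.0, 5.5]
width: 0.342
grasp_force: 39.3
scene 4.0 {'red': -86.4, 'orange': -86.6, 'yellow': -87.4, 'blue': -86.2}
top 4.05 {}
[571.9816363   73.61380937 164.62052551]
```

The sleeve is gripped: width 29 mm, low side force, mark still at −87°. Next is a planner that turns crank angles into rows.

```bash
cat > plan.py <<'E'
# plan.py deg deg ... : crank increments per row -> rows; keeps commanded point in cmd.json (tool units)
import sys,json,os
import numpy as np
R=58/600
s=json.load(open('cmd.json')) if os.path.exists('cmd.json') else dict(a=35.5,x=R*np.cos(np.radians(35.5)),y=-R*np.sin(np.radians(35.5)))
d=[]
for w in sys.argv[1:]:
    v,_,k=w.partition('x'); d+=[float(v)]*int(k or 1)
for i in range(0,len(d),8):
    a=s['a']+np.cumsum(d[i:i+8]);r=np.radians(a)
    o=np.c_[R*np.cos(r)-s['x'],-R*np.sin(r)-s['y'],0*r].round(3)
    print(json.dumps(dict(linear=[[float(x),float(y),0] for x,y in o[:,:2]+0.]),separators=(',',':')))
    s['x']+=o[-1,0];s['y']+=o[-1,1];s['a']=a[-1]
json.dump(s,open('cmd.json','w'));print(s['a'])
E
python3 plan.py 2 4 6 8 10 12 13 14
```

```text
{"linear":[[-0.002,-0.003,0],[-0.006,-0.008,0],[-0.013,-0.015,0],[-0.024,-0.024,0],[-0.039,-0.032,0],[-0.058,-0.038,0],[-0.08,-0.041,0],[-0.103,-0.037,0]]}
104.5
```

```bash
python3 -m jog '{"linear":[[-0.002,-0.003,0],[-0.006,-0.008,0],[-0.013,-0.015,0],[-0.024,-0.024,0],[-0.039,-0.032,0],[-0.058,-0.038,0],[-0.08,-0.041,0],[-0.103,-0.037,0]],"twist":[[0,0,0],[0,0,0],[0,0,0],[0,0,0],[0,0,0],[0,0,0],[0,0,0],[0,0,0]]}'; python3 look.py scene; python3 plan.py 16 18 20x6
```

```text
time: 5.1
position: [507.5, 81.5, 164.7]
tool_rot: [180.0, -0.2, 12.8]
wrist_force: [3.6, -2.1, 3.2]
width: 0.339
grasp_force: 39.6
scene 5.1 {'red': -78.2, 'orange': -78.1, 'yellow': -79.7, 'blue': -78.0}
{"linear":[[-0.025,0.01,0],[-0.048,0.029,0],[-0.066,0.058,0],[-0.072,0.091,0],[-0.067,0.124,0],[-0.051,0.153,0],[-0.026,0.176,0],[0.005,0.188,0]]}
258.5
```

```bash
python3 -m jog '{"linear":[[-0.025,0.01,0],[-0.048,0.029,0],[-0.066,0.058,0],[-0.072,0.091,0],[-0.067,0.124,0],[-0.051,0.153,0],[-0.026,0.176,0],[0.005,0.188,0]],"twist":[[0,0,0],[0,0,0],[0,0,0],[0,0,0],[0,0,0],[0,0,0],[0,0,0],[0,0,0]]}'; python3 look.py scene; python3 plan.py 22x16
```

```text
time: 6.15
position: [533.5, -28.4, 164.5]
tool_rot: [-180.0, 0.1, 12.7]
wrist_force: [-1.6, 2.3, 7.9]
width: 0.341
grasp_force: 40.3
scene 6.15 {'red': -25.7, 'orange': -25.5, 'blue': -26.1}
{"linear":[[0.037,0.0,0],[0.071,-0.013,0],[0.098,-0.039,0],[0.113,-0.072,0],[0.115,-0.109,0],[0.103,-0.144,0],[0.078,-0.172,0],[0.045,-0.188,0]]}
{"linear":[[-0.037,-0.003,0],[-0.072,0.008,0],[-0.1,0.032,0],[-0.118,0.064,0],[-0.122,0.101,0],[-0.112,0.136,0],[-0.09,0.166,0],[-0.058,0.184,0]]}
610.5
```

```bash
python3 -m jog '{"linear":[[0.037,0.0,0],[0.071,-0.013,0],[0.098,-0.039,0],[0.113,-0.072,0],[0.115,-0.109,0],[0.103,-0.144,0],[0.078,-0.172,0],[0.045,-0.188,0]],"twist":[[0,0,0],[0,0,0],[0,0,0],[0,0,0],[0,0,0],[0,0,0],[0,0,0],[0,0,0]]}'; python3 look.py scene;  python3 -m jog '{"linear":[[-0.037,-0.003,0],[-0.072,0.008,0],[-0.1,0.032,0],[-0.118,0.064,0],[-0.122,0.101,0],[-0.112,0.136,0],[-0.09,0.166,0],[-0.058,0.184,0]],"twist":[[0,0,0],[0,0,0],[0,0,0],[0,0,0],[0,0,0],[0,0,0],[0,0,0],[0,0,0]]}'; python3 look.py scene
```

```text
time: 7.2
position: [535.3, 87.9, 164.5]
tool_rot: [179.9, -0.0, 12.8]
wrist_force: [0.9, -6.1, 7.6]
width: 0.341
grasp_force: 40.4
scene 7.2 {'red': 67.6, 'orange': 68.2, 'yellow': 68.4}
time: 8.25
position: [525.5, -27.9, 164.6]
tool_rot: [-180.0, 0.1, 12.7]
wrist_force: [-0.4, 2.0, 7.1]
width: 0.338
grasp_force: 40.8
scene 8.25 {'red': 179.7, 'orange': 175.5, 'yellow': -179.2, 'blue': -179.2}
```

```bash
cat > fit.py <<'E'
# crank rows (deg) with 'c'=0.05 s pause; obs at each pause (deg, unwrapped)
import json,sys
import numpy as np
from scipy.optimize import least_squares
def sim(p,seq,x0=0.,w0=0.,dt=.0025):
    J,td=p;x,w=x0,w0;obs=[];tr=[];t=0
    for d in seq:
        n=50 if d!='c' else 20;u=0 if d=='c' else np.radians(d)/.125
        if d=='c': obs.append(np.degrees(x))
        for _ in range(n):
            T=.06*(u-w)-.006*w
            if w==0 and abs(T)<=td: a=0
            else:
                s=np.sign(w) if w else np.sign(T); a=(T-td*s)/J
                if w and (w+a*dt)*w<0: w=0.;a=0
            w+=a*dt;x+=w*dt;t+=dt;tr.append((t,np.degrees(x),w))
    return np.array(obs),np.array(tr)
def parse(s):
    o=[]
    for w in s.split():
        if w[0]=='c': o+=['c']*int(w[1:] or 1);continue
        v,_,k=w.partition('x');o+=[float(v)]*int(k or 1)
    return o
def fit(seq,obs):
    r=least_squares(lambda p:sim((p[0],p[1]),seq)[0]-obs,[.073,.043],x_scale=[.01,.01],diff_step=.02,bounds=([.04,.01],[.11,.09]))
    return r.x,r.fun
E
cat > run.py <<'E'
import sys
from fit import *
HIST="2 4 6 8 10 12 13 14 c 16 18 20x6 c 22x8 c 22x8 c"
OBS=[-78.2,-25.7,68.0,180]
E
python3 - <<'E'
from run import *
h=parse(HIST);o=np.array(OBS)+86.7
p,f=fit(h,o);print(p,f.round(1))
_,t=sim(p,h);print('w now',t[-1])
for c in(21,22,23,24):
    _,t=sim(p,h+parse(f'{c}x8 c '*8));print(c,t[4000//10::210][:,2].round(2)[-14:])
E
python3 plan.py 22x16
```

```text
[0.05795637 0.0445613 ] [-1.6 -0.9  0.3  0.2]
w now [  4.2        272.39634194   1.8352255 ]
21 [1.88 1.92 1.87 1.92 1.87 1.92 1.87 1.92 1.87 1.92 1.87 1.92 1.87 1.92]
22 [1.98 2.03 1.99 2.04 1.99 2.04 1.99 2.04 1.99 2.04 1.99 2.04 1.99 2.04]
23 [2.08 2.15 2.1  2.16 2.11 2.16 2.11 2.16 2.11 2.16 2.11 2.16 2.11 2.16]
24 [2.18 2.26 2.22 2.28 2.23 2.28 2.23 2.28 2.23 2.29 2.23 2.29 2.23 2.29]
{"linear":[[0.037,0.006,0],[0.072,-0.003,0],[0.102,-0.024,0],[0.122,-0.055,0],[0.129,-0.092,0],[0.122,-0.128,0],[0.101,-0.159,0],[0.071,-0.18,0]]}
{"linear":[[-0.036,-0.007,0],[-0.073,-0.001,0],[-0.104,0.018,0],[-0.126,0.048,0],[-0.135,0.083,0],[-0.13,0.12,0],[-0.112,0.152,0],[-0.083,0.175,0]]}
962.5
```

```bash
python3 - <<'E'
import json
s=json.load(open('cmd.json'));s['a']-=352;s['x']+=.012;s['y']+=.005;json.dump(s,open('cmd.json','w'))
E
python3 plan.py 22.5x32
```

```text
{"linear":[[0.037,0.006,0],[0.074,-0.004,0],[0.104,-0.026,0],[0.123,-0.059,0],[0.129,-0.096,0],[0.12,-0.132,0],[0.097,-0.163,0],[0.065,-0.182,0]]}
{"linear":[[-0.038,-0.005,0],[-0.074,0.004,0],[-0.105,0.026,0],[-0.124,0.059,0],[-0.129,0.096,0],[-0.12,0.133,0],[-0.097,0.163,0],[-0.065,0.182,0]]}
{"linear":[[0.037,0.006,0],[0.074,-0.004,0],[0.104,-0.026,0],[0.123,-0.059,0],[0.129,-0.096,0],[0.12,-0.132,0],[0.097,-0.163,0],[0.065,-0.182,0]]}
{"linear":[[-0.038,-0.005,0],[-0.074,0.004,0],[-0.105,0.026,0],[-0.124,0.059,0],[-0.129,0.096,0],[-0.12,0.133,0],[-0.097,0.163,0],[-0.065,0.182,0]]}
1330.5
```

```bash
python3 -m jog '{"linear":[[0.037,0.006,0],[0.074,-0.004,0],[0.104,-0.026,0],[0.123,-0.059,0],[0.129,-0.096,0],[0.12,-0.132,0],[0.097,-0.163,0],[0.065,-0.182,0]],"twist":[[0,0,0],[0,0,0],[0,0,0],[0,0,0],[0,0,0],[0,0,0],[0,0,0],[0,0,0]]}' | grep -E 'time|force'
python3 -m jog '{"linear":[[-0.038,-0.005,0],[-0.074,0.004,0],[-0.105,0.026,0],[-0.124,0.059,0],[-0.129,0.096,0],[-0.12,0.133,0],[-0.097,0.163,0],[-0.065,0.182,0]],"twist":[[0,0,0],[0,0,0],[0,0,0],[0,0,0],[0,0,0],[0,0,0],[0,0,0],[0,0,0]]}'; python3 look.py scene
python3 -m jog '{"linear":[[0.037,0.006,0],[0.074,-0.004,0],[0.104,-0.026,0],[0.123,-0.059,0],[0.129,-0.096,0],[0.12,-0.132,0],[0.097,-0.163,0],[0.065,-0.182,0]],"twist":[[0,0,0],[0,0,0],[0,0,0],[0,0,0],[0,0,0],[0,0,0],[0,0,0],[0,0,0]]}' | grep -E 'time|force'; python3 look.py scene
```

```text
time: 9.3
wrist_force: [0.5, -6.6, 8.1]
grasp_force: 41.0
time: 10.3
position: [525.6, -27.9, 164.5]
tool_rot: [-180.0, 0.1, 12.7]
wrist_force: [-0.1, 4.2, 7.3]
width: 0.342
grasp_force: 41.1
scene 10.3 {'red': 62.6, 'orange': 62.7, 'yellow': 63.0}
time: 11.35
wrist_force: [-0.0, -5.4, 7.6]
grasp_force: 41.3
scene 11.35 {'red': -169.6, 'orange': -170.5, 'yellow': -169.8, 'blue': -169.1}
```

```bash
python3 -m jog '{"linear":[[-0.038,-0.005,0],[-0.074,0.004,0],[-0.105,0.026,0],[-0.124,0.059,0],[-0.129,0.096,0],[-0.12,0.133,0],[-0.097,0.163,0],[-0.065,0.182,0]],"twist":[[0,0,0],[0,0,0],[0,0,0],[0,0,0],[0,0,0],[0,0,0],[0,0,0],[0,0,0]]}'|grep -E 'time|force'
python3 -m jog '{"linear":[[0.037,0.006,0],[0.074,-0.004,0],[0.104,-0.026,0],[0.123,-0.059,0],[0.129,-0.096,0],[0.12,-0.132,0],[0.097,-0.163,0],[0.065,-0.182,0]],"twist":[[0,0,0],[0,0,0],[0,0,0],[0,0,0],[0,0,0],[0,0,0],[0,0,0],[0,0,0]]}' | grep -E 'time|force'
python3 look.py scene
python3 -m jog '{"linear":[[-0.038,-0.005,0],[-0.074,0.004,0],[-0.105,0.026,0],[-0.124,0.059,0],[-0.129,0.096,0],[-0.12,0.133,0],[-0.097,0.163,0],[-0.065,0.182,0]],"twist":[[0,0,0],[0,0,0],[0,0,0],[0,0,0],[0,0,0],[0,0,0],[0,0,0],[0,0,0]]}'; python3 look.py scene
cat > run.py <<'E'
import sys
from fit import *
HIST="2 4 6 8 10 12 13 14 c 16 18 20x6 c 22x8 c 22x8 c 22.5x16 c 22.5x8 c 22.5x16 c 22.5x8 c"
OBS=[-78.2,-25.7,68.0,180,422.7,550.2]
E
python3 plan.py 22.5x16
```

```text
time: 12.4
wrist_force: [-0.6, 3.4, 7.6]
grasp_force: 41.3
time: 13.4
wrist_force: [-0.5, -5.3, 6.6]
grasp_force: 41.5
scene 13.4 {'orange': 80.8, 'yellow': 81.9, 'blue': 80.6}
time: 14.45
position: [525.6, -27.9, 164.6]
tool_rot: [-180.0, 0.1, 12.7]
wrist_force: [0.1, 4.0, 7.3]
width: 0.343
grasp_force: 41.4
scene 14.45 {'red': -150.6, 'yellow': -150.6, 'blue': -150.2}
{"linear":[[0.037,0.006,0],[0.074,-0.004,0],[0.104,-0.026,0],[0.123,-0.059,0],[0.129,-0.096,0],[0.12,-0.132,0],[0.097,-0.163,0],[0.065,-0.182,0]]}
{"linear":[[-0.038,-0.005,0],[-0.074,0.004,0],[-0.105,0.026,0],[-0.124,0.059,0],[-0.129,0.096,0],[-0.12,0.133,0],[-0.097,0.163,0],[-0.065,0.182,0]]}
1690.5
```

```bash
cat >> run.py <<'E'
OBS+=[801,929.6]
E
python3 - <<'E'
from run import *
h=parse(HIST);o=np.array(OBS)+86.7
p,f=fit(h,o);print(p,f.round(1))
_,t=sim(p,h);w=t[:,2]*60/2/np.pi;print('now',t[-1],'rpm>17.3 since',t[w<17.3][-1,0]+4.05,'max',w.max())
w0=t[-1,2]
for td,J in((p[1],p[0]),(p[1]*.9,p[0]),(p[1]*1.1,p[0]*.9)):
  for k in range(16,33,2):
    q=f'22.5x{k} c 18 14 10 7 4 2 1 0x24'
    _,t=sim((J,td),parse(q),np.radians(o[-1]-86.7)+w0*.05,w0)
    i=np.argmax((t[:,2]==0)&(t[:,0]>2));print(k,t[-1,1]%360,'stop t',t[i,0],end=' | ')
  print()
E
```

```text
[0.06305358 0.04166194] [-1.5 -1.4 -0.7  0.2  0.9  0.2  0.4 -0.7]
now [  10.4        1021.58168112    2.02234587] rpm>17.3 since 7.444999999999938 max 21.00046209676455
16 206.71433723321957 stop t 3.79749999999993 | 18 238.53384670719288 stop t 4.047499999999933 | 20 270.3643776483473 stop t 4.299999999999972 | 22 302.20342230818073 stop t 4.550000000000011 | 24 334.0489621631607 stop t 4.8000000000000504 | 26 5.899500016470029 stop t 5.0500000000000895 | 28 37.75388378767525 stop t 5.300000000000129 | 30 69.61124712235846 stop t 5.552500000000168 | 32 101.47088742297115 stop t 5.802500000000207 | 
16 217.22742693077043 stop t 3.894999999999928 | 18 249.94239881049157 stop t 4.1474999999999485 | 20 282.67043580672 stop t 4.3974999999999875 | 22 315.4085334661479 stop t 4.650000000000027 | 24 348.15432843981216 stop t 4.900000000000066 | 26 20.906027709943828 stop t 5.150000000000105 | 28 53.66227847135815 stop t 5.402500000000145 | 30 86.42204762463575 stop t 5.652500000000184 | 32 119.1844999090722 stop t 5.902500000000223 | 
16 190.56861130674906 stop t 3.579999999999935 | 18 221.50485470462036 stop t 3.8299999999999295 | 20 252.44786632431305 stop t 4.079999999999938 | 22 283.3959363775541 stop t 4.329999999999977 | 24 314.3477870028139 stop t 4.580000000000016 | 26 345.30246336603045 stop t 4.8325000000000555 | 28 16.25926942060528 stop t 5.082500000000095 | 30 47.21764915845597 stop t 5.332500000000134 | 32 78.17720503569558 stop t 5.582500000000173 |
```

```bash
python3 -m jog '{"linear":[[0.037,0.006,0],[0.074,-0.004,0],[0.104,-0.026,0],[0.123,-0.059,0],[0.129,-0.096,0],[0.12,-0.132,0],[0.097,-0.163,0],[0.065,-0.182,0]],"twist":[[0,0,0],[0,0,0],[0,0,0],[0,0,0],[0,0,0],[0,0,0],[0,0,0],[0,0,0]]}' | grep -E 'time|force'
python3 -m jog '{"linear":[[-0.038,-0.005,0],[-0.074,0.004,0],[-0.105,0.026,0],[-0.124,0.059,0],[-0.129,0.096,0],[-0.12,0.133,0],[-0.097,0.163,0],[-0.065,0.182,0]],"twist":[[0,0,0],[0,0,0],[0,0,0],[0,0,0],[0,0,0],[0,0,0],[0,0,0],[0,0,0]]}'|grep -E 'time|force'
python3 look.py scene
python3 plan.py 22.5x16 >/dev/null
python3 - <<'E'
from run import *
h=parse(HIST+" 22.5x16 c");o=np.array(OBS)+86.7
p,f=fit(parse(HIST),o)
ob,t=sim(p,h);print('pred',(ob[-1]-86.7)%360,t[-1])
w0=t[-1,2];x0=ob[-1]-86.7
for k in range(6,15):
    _,t=sim(p,parse(f'22.5x{k} 18 14 10 7 4 2 1 0x24'),np.radians(x0)+w0*.05,w0);print(k,t[-1,1]%360)
E
```

```text
time: 15.5
wrist_force: [0.7, -6.0, 6.5]
grasp_force: 41.6
time: 16.5
wrist_force: [-0.4, 3.9, 7.3]
grasp_force: 41.5
scene 16.5 {'orange': 100.0, 'yellow': 101.6}
pred 100.12749736428282 [  12.45       1272.91046508    2.05532748]
6 300.8092391937655
7 316.66168437248325
8 332.5242610964374
9 348.3956700298736
10 4.274780258311694
11 20.16070459048433
12 36.05248748833674
13 51.94949691682427
14 67.8510058097961
```

```bash
python3 plan.py 22.5x10 18 14 10 7 4 2
```

```text
{"linear":[[0.037,0.006,0],[0.074,-0.004,0],[0.104,-0.026,0],[0.123,-0.059,0],[0.129,-0.096,0],[0.12,-0.132,0],[0.097,-0.163,0],[0.065,-0.182,0]]}
{"linear":[[-0.038,-0.005,0],[-0.074,0.004,0],[-0.099,0.021,0],[-0.114,0.039,0],[-0.122,0.054,0],[-0.126,0.065,0],[-0.127,0.072,0],[-0.128,0.075,0]]}
2330.5
```

```bash
python3 -m jog '{"linear":[[0.037,0.006,0],[0.074,-0.004,0],[0.104,-0.026,0],[0.123,-0.059,0],[0.129,-0.096,0],[0.12,-0.132,0],[0.097,-0.163,0],[0.065,-0.182,0]],"twist":[[0,0,0],[0,0,0],[0,0,0],[0,0,0],[0,0,0],[0,0,0],[0,0,0],[0,0,0]]}' | grep -E 'time|force'
python3 -m jog '{"linear":[[-0.038,-0.005,0],[-0.074,0.004,0],[-0.099,0.021,0],[-0.114,0.039,0],[-0.122,0.054,0],[-0.126,0.065,0],[-0.127,0.072,0],[-0.128,0.075,0]],"twist":[[0,0,0],[0,0,0],[0,0,0],[0,0,0],[0,0,0],[0,0,0],[0,0,0],[0,0,0]]}'
python3 look.py scene
python3 - <<'E'
from run import *
q=HIST+" 22.5x16 c 22.5x10 18 14 10 7 4 2 c";o=np.array(OBS)+86.7
p,f=fit(parse(HIST),o);ob,t=sim(p,parse(q));print('pred',(ob[-1]-86.7)%360,t[-21])
E
```

```text
time: 17.55
wrist_force: [0.5, -6.8, 8.0]
grasp_force: 41.7
time: 18.55
position: [475.8, 26.8, 164.5]
tool_rot: [180.0, -0.1, 12.7]
wrist_force: [1.8, -1.5, 6.6]
width: 0.34
grasp_force: 41.5
scene 18.55 {'red': -22.7, 'orange': -22.4, 'blue': -23.3}
pred 335.1628157845221 [1.44500000e+01 1.50186282e+03 1.19916663e+00]
```

```bash
python3 -m jog '{"linear":[[0,0,0],[0,0,0],[0,0,0],[0,0,0]],"twist":[[0,0,0],[0,0,0],[0,0,0],[0,0,0]]}' | grep time
python3 look.py scene
python3 -m jog '{"linear":[[0,0,0],[0,0,0],[0,0,0],[0,0,0],[0,0,0],[0,0,0],[0,0,0],[0,0,0]],"twist":[[0,0,0],[0,0,0],[0,0,0],[0,0,0],[0,0,0],[0,0,0],[0,0,0],[0,0,0]]}' | grep -E 'time|force'
python3 look.py scene top scene
```

```text
time: 19.1
scene 19.1 {'red': 2.4, 'orange': 3.0, 'blue': 1.6}
time: 20.15
wrist_force: [2.2, -0.2, 7.7]
grasp_force: 41.5
scene 20.15 {'red': 9.1, 'orange': 9.7, 'blue': 8.4}
top 20.2 {'red': 9.2, 'orange': 8.7, 'yellow': 5.2, 'blue': 9.3}
scene 20.25 {'red': 9.2, 'orange': 9.7, 'blue': 8.4}
```

```bash
python3 - <<'E'
from run import *
q=parse(HIST+" 22.5x16 c 22.5x10 18 14 10 7 4 2 c 0x4 c 0x8 c");o=np.r_[OBS,1180.8,1417.3,1442.4,1449.1]+86.7
p,f=fit(q,o);print(p,f.round(1))
for P in(p,(p[0],p[1]*.85),(p[0],p[1]*1.15)):
  for a in(8,9,10,11,12,13):
    _,t=sim(P,parse(f'{-a/2} {-a}x4 {-a/2} 0x12'));print(a,t[-1,1].round(1),end=' | ')
  print()
E
```

```text
[0.06433444 0.04125617] [-1.5 -1.8 -1.4 -0.7  0.3  0.   0.8  0.1  0.9  0.4 -0.1 -1.2]
8 -4.0 | 9 -5.8 | 10 -7.7 | 11 -10.0 | 12 -12.5 | 13 -15.0 | 
8 -5.6 | 9 -7.7 | 10 -10.1 | 11 -12.6 | 12 -15.3 | 13 -18.1 | 
8 -2.8 | 9 -4.3 | 10 -6.0 | 11 -7.8 | 12 -10.0 | 13 -12.4 |
```

The mark stopped about 9° past the gate, at the edge of the zone. I'll nudge it back with a short slow reverse of the crank.

```bash
python3 plan.py -5 -10x4 -5 0 0
```

```text
{"linear":[[0.002,-0.008,0],[0.007,-0.024,0],[0.016,-0.039,0],[0.026,-0.052,0],[0.039,-0.063,0],[0.046,-0.067,0],[0.046,-0.067,0],[0.046,-0.067,0]]}
2280.5
```

```bash
python3 -m jog '{"linear":[[0.002,-0.008,0],[0.007,-0.024,0],[0.016,-0.039,0],[0.026,-0.052,0],[0.039,-0.063,0],[0.046,-0.067,0],[0.046,-0.067,0],[0.046,-0.067,0]],"twist":[[0,0,0],[0,0,0],[0,0,0],[0,0,0],[0,0,0],[0,0,0],[0,0,0],[0,0,0]]}' | grep -E 'time|pos|force'
python3 -m jog '{"linear":[[0,0,0],[0,0,0],[0,0,0],[0,0,0],[0,0,0],[0,0,0],[0,0,0],[0,0,0]],"twist":[[0,0,0],[0,0,0],[0,0,0],[0,0,0],[0,0,0],[0,0,0],[0,0,0],[0,0,0]]}' | grep time
python3 look.py scene top scene
```

```text
time: 21.3
position: [494.0, 71.9, 164.5]
wrist_force: [2.7, -2.6, 7.2]
grasp_force: 41.5
time: 22.3
scene 22.3 {'red': -4.4, 'orange': -3.9, 'yellow': -3.5, 'blue': -4.8}
top 22.35 {'red': -4.6, 'orange': -0.4}
scene 22.4 {'red': -4.5, 'orange': -3.9, 'yellow': -3.5, 'blue': -4.8}
```

The mark is at rest at −4.5°, inside ±8.6°. I'll release and retreat upwards.

```bash
python3 -m jog '{"linear":[[0,0,0],[0,0,0],[0,0,0],[0,0,0],[0,0,0],[0,0,0]],"twist":[[0,0,0],[0,0,0],[0,0,0],[0,0,0],[0,0,0],[0,0,0]]}' 1 | grep -E 'width|force'
python3 -m jog '{"linear":[[0,0,-0.03],[0,0,-0.07],[0,0,-0.12],[0,0,-0.18],[0,0,-0.24],[0,0,-0.24],[0,0,-0.24]],"twist":[[0,0,0],[0,0,0],[0,0,0],[0,0,0],[0,0,0],[0,0,0],[0,0,0]]}'
python3 look.py scene top
python3 - <<'E'
from h import *
im=cams.capture('scene');cv2.imwrite('pics/s9.png',cv2.resize(im[100:250,180:320,::-1],None,fx=4,fy=4,interpolation=cv2.INTER_CUBIC))
E
```

```text
wrist_force: [0.6, 0.0, 0.1]
width: 0.999
grasp_force: 0.0
time: 24.08
position: [492.7, 72.4, 307.6]
tool_rot: [180.0, 0.1, 12.8]
wrist_force: [0.6, -0.1, 0.6]
width: 1.001
grasp_force: 0.0
scene 24.075 {'red': -4.5, 'orange': -4.2, 'yellow': -2.9, 'blue': -4.8}
top 24.125 {}
```

View pics/s9.png

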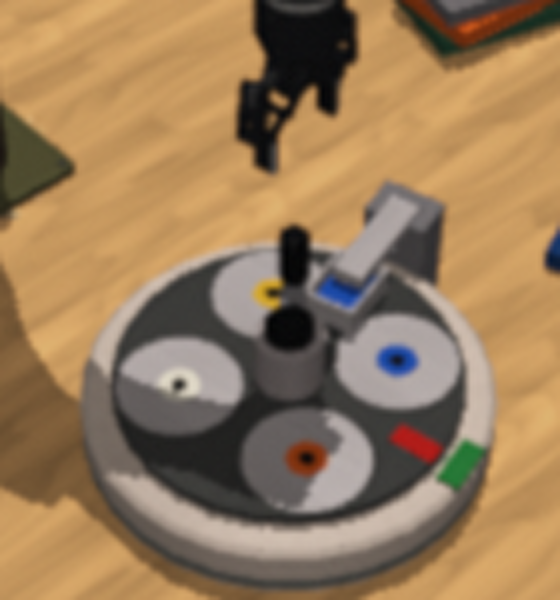

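The red mark (crop 415,443) points at the green zone (462,465), the shoe is in its cage, and the gripper is clear.

```bash
python3 -c "
from rig import workorder
print(workorder.hand_in())"
```

```text
the job is handed in; nothing more can be done
None
```

I handed the job in. By camera measurement and model fit, the platter held about 20 rpm (peak about 21) for at least 8 s. It first stopped about 9° past the gate, so I nudged it back with a short reverse crank; the red mark now rests about 4.5° from the gate (limit 8.6°), with the crank released and the gripper clear.

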